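# Check the clutch and brake levers of a handlebar stop short of the bar

### The arm

A 7-joint arm with a two-finger parallel gripper is mounted at the origin on the work surface. World frame = base frame: x ahead of the robot, y to its left, z up, the work surface at z = 0. Lengths are in m, angles in rad, forces in N, time in s.
With the tool pointing down it reaches from about 0.35 to 0.9 m from the base axis. Payload 7.2 kg.
Tool frame: the origin (TCP) lies at the very end of the fingers, on their centre line; the grasp point (between the pads) lies 19 mm behind it (grip_depth is the z of the grasp point in the tool frame, in m); z points along the fingers, y is the line along which they close (so a half turn about z gives the same grasp; the last joint's range is limited). The gripper opens to 88 mm and grips with 3 to 60 N. Pads are 20 mm wide; open, the fingers measure 115 mm over their backs; the gripper's body (75 mm by 178 mm) begins 61 mm behind the grasp point.
Start: joints at [-1.266, 0.411, -0.013, 1.596, 0.006, 1.134, -0.082], TCP at [0.228, 0.582, 0.223] pointing down, gripper open.
Joint ranges: [-2.95, 2.95], [-0.29, 1.99], [-1.47, 1.44], [0.14, 2.54], [-1.03, 4.17], [0.13, 1.85], [-2.86, 2.86]. Speed limits (rad/s): [2.39, 2.39, 3.01, 3.01, 3.14, 3.14, 3.14].

### API

Orientations are given as a rotation vector (axis times angle).
In Python, from workcell import * gives the robot as it stands.
- The arm moves only by the tool drive_tool, never from a script. Its argument "plan" is a list of rows, each a list of 5 numbers: the finger opening in cm, from 0 to 8.78, then the shift along the tool's x, y, z in cm, then the turn about the tool's z in rad. In form: [[claw, tx, ty, tz, turn], ...]. A call has 1 to 20 rows; each row is the pose to reach, as a shift and turn from the pose commanded when the call began, along the tool's axes at that moment; what a row does not reach only later rows make up. A row lasts 1/8 s, in which the tool goes at most 62.5 mm and 10.7 degrees, less where a joint would pass 70% of its speed; a pose out of reach is approached as far as the arm can. A call with a gripper value outside its range is refused whole. The fingers move at their own pace and stop on an object; "squeeze" is the grip in N (left out, the last holds). Time passes only in rows, so rows that repeat a pose let the fingers close. It gives the time, the measured TCP pose, the force, the opening and the grip force at its end, in the units of the state.
- get_obs(): the state, without advancing time (a new reading comes with each control period).
- get_image(name): name is "scene" or "top" or "wrist"; returns a dict with "image" (384x512x3 uint8, red, green, blue), "depth" (384x512 float32, m along the optical axis (not along the pixel's ray), 0 where there is no reading), "fovy" (degrees; the focal length in pixels is half the picture's height over the tangent of half this angle, whatever the lens; pixels are square), "cx", "cy" (the principal point, pixels), "R" (3x3) and "t" (3): a world point X has camera coordinates R X + t. Camera axes: x right, y down, z forward; pixel columns grow to the right and rows downward; lengths in m; the calibration is good to about 2 mm. A picture is of the moment at which its call begins.
- sign_off(): hands the job in; it is judged then, once.
Trained networks look in a picture, given as the dict that the camera call returned (one of the last four; its "shot" number tells which), for a name from the list of things; names that differ only in an ending like _2 or _b are one class to them, and where a whole thing is asked for, a point or a joint stands for the part that bears it (a point fixed in the world has none). Each returns a list of dicts, best first, with "p" (0 to 1); they miss things now and then, are a little off and sometimes report something else, mostly with a low value. They report only what shows in the picture. A call takes as long as a camera call.
- look_for(picture, name): "extent" ([left, top, right, bottom] in pixels, round what is visible of it).
- cut_out(picture, name): "pixels" (384x512 bool, what is visible of it) and "extent" ([left, top, right, bottom] in pixels, round what is visible of it).
The state is a dict: "t": time; "qpos": joint angles; "qvel": joint speeds; "effort": joint torques, N m; "ee_pos": TCP position; "eef_rot": TCP orientation; "contact_force": force on the tool from outside, world axes, zero at the start; "torque": the same for the moment, N m; "finger_gap": finger opening in m; "gripper_force": force on a finger pad.
Only numpy, scipy, OpenCV 4.12 (cv2) and the standard library are available. Lean on these libraries where they do the work, as an engineer would, in place of code of your own. Each camera call takes 0.05 s, during which the arm holds its last target. There are 200 camera calls.

### The job

Check the two hand levers on the bench stands. First press the short clutch lever in towards its bar with the outside of your fingers until it comes up against its stop, hold it there for a second, and let it spring right out again. Then press the long brake lever in to its stop in the same way and finish while still holding it there, so that the gap to the bar can be measured. Press only on the outer side of the levers, without forcing them past the stop; grip nothing, keep off the rubber hand grips and leave everything else on the bench where it is.

Things in the scene. Friction and masses are not known exactly. Their poses are not given: they have to be found in the camera images.
- brake_stand: Bench stand with a short 22 mm handlebar and the long brake lever; left or right of the other stand. Origin on the bench below the bar's middle, z up; the 260 mm bar runs along y, axis 110 mm up; the lever is on the -x side, facing the robot. Clamp (top 132 mm up) and 130 mm base plate on the -y half; lever pivot at x -34, y -45 mm. Fixed.
- clutch_stand: Bench stand with a short 22 mm handlebar and the short clutch lever; left or right of the other stand. Origin on the bench below the bar's middle, z up; the 260 mm bar runs along y, axis 110 mm up; the lever is on the -x side, facing the robot. Clamp (top 132 mm up) and 130 mm base plate on the +y half; lever pivot at x -34, y +45 mm. Fixed.
- brake_press (a point): outer face of the long brake lever, 115 mm from its upright pivot, at mid height (110 mm up): where to press. x = way to push, square to the blade; y along the blade, free end to +y; z up. The pivot lies 6 mm along +x, 115 mm along -y. Aluminium blade 161 mm long, 12 mm thick, 18 mm tall, 22 mm ball at the free end. Sprung: 2.5 N here at first, 7.5 N at the stop, 34 mm of travel.
- clutch_press (a point): outer face of the short clutch lever, 72 mm from its upright pivot, at mid height (110 mm up): where to press. x = way to push, square to the blade; y along the blade, free end to -y; z up. The pivot lies 6 mm along +x, 72 mm along +y. Aluminium blade 95 mm long, 12 mm thick, 24 mm tall, square end. Sprung: 2.5 N here at first, 7.5 N at the stop, 21 mm of travel.
- brake_lever (a joint): angle of the brake lever: 0 fully out, grows as it is pressed in, 0.30 rad at its firm stop, where the blade lies parallel to the bar with 12 mm of air to the rubber grip, too little for a finger. It springs back when let go
- clutch_lever (a joint): angle of the clutch lever: 0 fully out, grows as it is pressed in, 0.30 rad at its firm stop, where the blade lies parallel to the bar with 12 mm of air to the rubber grip, too little for a finger. It springs back when let go
- brake_grip: black rubber hand grip on the brake bar, 32 mm across, from 18 mm on the clamp's side of this origin to the bar's free end; origin on the bar's axis above the stand's origin. Not to be touched.
- clutch_grip: black rubber hand grip on the clutch bar, 32 mm across, from 18 mm on the clamp's side of this origin to the bar's free end; origin on the bar's axis above the stand's origin. Not to be touched.
- grease_tin: closed round steel tin, 50 mm across, 46 mm tall, stands between the two stands; origin at the centre of its underside. Bystander.
- spanner: open-ended spanner 160 mm long, lying flat on the bench nearer to the robot than the stands; origin on its underside. Bystander.
- tape_roll: roll of black tape, 90 mm across, 25 mm tall, lying flat nearer to the robot than the stands; origin at the centre of its underside. Bystander.
- spray_can: spray can 60 mm across, 170 mm tall, beyond the stands; origin at the centre of its underside. Bystander.
- oil_bottle: yellow bottle 68 mm across, 180 mm tall, off to the right; origin at the centre of its underside. Bystander.
- mug: white mug, 80 mm across, 90 mm tall, off to the right; origin at the centre of its underside. Bystander.
- screwdriver: screwdriver 190 mm long, lying flat off to the left; origin on its underside. Bystander.

How it is judged:
By the outcome, as a careful person would: the job done as asked, in the order asked, and still so for the second after the job is handed in, while the arm keeps its last pose, push and grip.
It also fails if it takes over 58 s, if anything falls off the work surface, if the arm or the gripper's body presses on something with over 40 N, if the wrist force passes 120 N, or if a joint passes its speed limit or range.

## Working session

There is one attempt and no reset: what is moved stays moved. The work goes in short steps, Python scripts to look and compute and a tool call to move; the robot and the scene stay as the last step left them, time stands still between calls to the robot, and variables do not carry over. Pictures are saved under pics/ and viewed, at most 10 in all, crops included, and the job is handed in when it is done.

Besides the shell and the picture viewer there is one more tool, called as name([rows], argument=value, ...), one row to a line, values as JSON. drive_tool: Moves the arm, as the interface text tells. Its arguments: {"type":"object","properties":{"plan":{"type":"array"},"squeeze":{"type":"number"}},"required":["plan"]}

```bash
mkdir -p pics
cat > h.py <<'E'
from workcell import *
import numpy as np, cv2
from scipy.spatial.transform import Rotation as Ro
def cloud(im):
    d=im["depth"]; f=im["image"].shape[0]/2/np.tan(np.radians(im["fovy"])/2)
    v,u=np.mgrid[:d.shape[0],:d.shape[1]]
    P=np.stack([(u-im["cx"])*d/f,(v-im["cy"])*d/f,d],-1)
    W=(P-im["t"])@np.array(im["R"]); W[d==0]=np.nan
    return W
def save(im,n): cv2.imwrite("pics/"+n,cv2.cvtColor(im["image"],cv2.COLOR_RGB2BGR))
E
python3 - <<'E'
from h import *
a=get_image("top"); b=get_image("scene")
cv2.imwrite("pics/a.png",cv2.cvtColor(np.vstack([a["image"],b["image"]])[:, :],cv2.COLOR_RGB2BGR)) if 0 else (save(a,"top.png"),save(b,"scene.png"))
o=get_obs(); print(o["ee_pos"],o["eef_rot"],Ro.from_rotvec(o["eef_rot"]).as_matrix().round(3),o["t"])
for im,nm in ((a,"top"),(b,"scene")):
  W=cloud(im)
  for n in ["brake_stand","clutch_stand","brake_lever","clutch_lever","brake_grip","clutch_grip","grease_tin","spray_can"]:
    for r in cut_out(im,n)[:2]:
      p=W[r["pixels"]]; p=p[~np.isnan(p[:,0])]
      print(nm,n,round(r["p"],2),np.round(r["extent"]),np.nanmedian(p,0).round(3),np.percentile(p,2,0).round(3),np.percentile(p,98,0).round(3))
E
```

```text
[0.22753103 0.58165678 0.22193375] [-5.82186964e-01 -3.08701415e+00  2.12897692e-03] [[-0.931  0.364 -0.   ]
 [ 0.364  0.931 -0.001]
 [-0.    -0.001 -1.   ]] 0.1
top brake_stand 0.66 [302. 188. 334. 199.] [ 0.556 -0.185  0.122] [ 0.538 -0.229  0.014] [ 0.582 -0.146  0.129]
top brake_stand 0.64 [134. 152. 226. 219.] [0.628 0.17  0.117] [0.539 0.081 0.008] [0.717 0.319 0.135]
top clutch_stand 0.95 [271. 160. 365. 201.] [ 0.598 -0.147  0.116] [ 0.548 -0.308  0.009] [ 0.676 -0.067  0.136]
top clutch_stand 0.73 [382. 155. 424. 186.] [ 0.606 -0.446  0.119] [ 0.583 -0.476  0.012] [ 0.639 -0.428  0.183]
top brake_lever 0.58 [312. 172. 367. 181.] [ 0.598 -0.249  0.125] [ 0.584 -0.321  0.004] [ 0.617 -0.178  0.13 ]
top brake_lever 0.52 [147. 181. 198. 220.] [0.566 0.23  0.119] [0.526 0.154 0.   ] [0.608 0.291 0.127]
top clutch_lever 0.68 [299. 184. 334. 199.] [ 0.555 -0.184  0.123] [ 0.538 -0.228  0.109] [ 0.578 -0.147  0.129]
top brake_grip 0.57 [135. 174. 186. 195.] [0.618 0.256 0.124] [0.595 0.188 0.001] [0.645 0.326 0.13 ]
top clutch_grip 0.97 [311. 172. 362. 183.] [ 0.597 -0.248  0.125] [
[... 526 characters left out ...]
.22  0.118] [0.534 0.158 0.102] [0.613 0.289 0.128]
scene clutch_lever 0.68 [205. 161. 223. 178.] [ 0.555 -0.193  0.121] [ 0.461 -0.26  -0.002] [ 0.574 -0.144  0.13 ]
scene brake_grip 0.81 [302. 211. 353. 226.] [0.623 0.262 0.123] [0.571 0.192 0.   ] [0.645 0.331 0.131]
scene clutch_grip 0.84 [173. 167. 211. 186.] [ 0.606 -0.247  0.123] [ 0.553 -0.318  0.002] [ 0.616 -0.176  0.132]
scene grease_tin 0.54 [267. 165. 278. 184.] [0.45  0.011 0.045] [ 0.422 -0.009  0.008] [0.466 0.029 0.052]
scene spray_can 0.79 [230. 215. 253. 257.] [0.785 0.016 0.139] [ 0.746 -0.014  0.009] [0.798 0.038 0.175]
scene spray_can 0.68 [309. 213. 356. 226.] [0.623 0.264 0.123] [0.598 0.193 0.107] [0.645 0.332 0.131]
```

View pics/top.png

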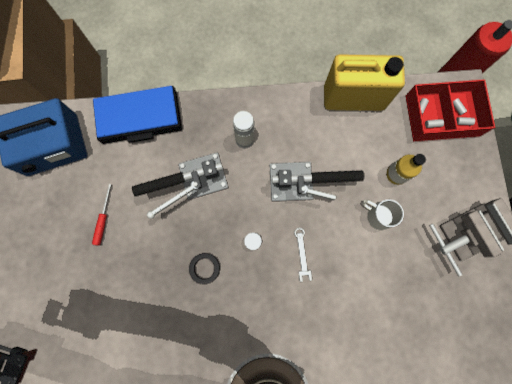

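Run:
```python
from h import *
im=get_image("top"); W=cloud(im)
for n,ax in (("clutch_lever",1),("brake_lever",1),("clutch_grip",1),("brake_grip",1)):
  rs=cut_out(im,n); 
  for r in rs[:2]:
    p=W[r["pixels"]]; p=p[(p[:,2]>.113)&(p[:,2]<.135)]
    # centroid along bins in y
    vx,vy,x0,y0=cv2.fitLine(p[:,:2].astype(np.float32),cv2.DIST_HUBER,0,.01,.01).ravel()
    print(n,round(r["p"],2),len(p),"dir deg",np.degrees(np.arctan2(vy,vx)).round(1),"c",x0.round(4),y0.round(4))
    for lo in np.arange(p[:,1].min(),p[:,1].max(),.02):
      q=p[(p[:,1]>=lo)&(p[:,1]<lo+.02)]
      print("  y",q[:,1].mean().round(3),"x",q[:,0].min().round(3),q[:,0].max().round(3),len(q))
```

```text
clutch_lever 0.35 284 dir deg -60.9 c 0.5684 0.2208
  y 0.158 x 0.592 0.615 45
  y 0.179 x 0.581 0.602 35
  y 0.199 x 0.572 0.592 38
  y 0.219 x 0.56 0.58 37
  y 0.239 x 0.549 0.57 38
  y 0.258 x 0.537 0.557 40
  y 0.279 x 0.527 0.548 46
  y 0.291 x 0.53 0.538 5
brake_lever 0.72 276 dir deg -60.7 c 0.5519 0.2503
  y 0.163 x 0.589 0.612 41
  y 0.184 x 0.579 0.6 35
  y 0.204 x 0.569 0.591 38
  y 0.224 x 0.557 0.577 37
  y 0.244 x 0.544 0.565 40
  y 0.264 x 0.535 0.555 38
  y 0.283 x 0.524 0.544 47
brake_lever 0.46 159 dir deg 69.5 c 0.5559 -0.1847
  y -0.223 x 0.535 0.551 37
  y -0.204 x 0.541 0.555 30
  y -0.184 x 0.548 0.566 33
  y -0.163 x 0.555 0.575 38
  y -0.149 x 0.559 0.579 21
clutch_grip 0.7 519 dir deg 86.7 c 0.5979 -0.2466
  y -0.31 x 0.582 0.611 69
  y -0.29 x 0.583 0.611 70
  y -0.269 x 0.584 0.611 71
  y -0.25 x 0.584 0.613 71
  y -0.23 x 0.586 0.614 73
  y -0.21 x 0.587 0.617 80
  y -0.19 x 0.587 0.617 73
  y -0.177 x 0.592 0.612 12
clutch_grip 0.43 293 dir deg -60.5 c 0.5744 0.2094
  y 0.157 x 0.594 0.617 51
  y 0.178 x 0.581 0.603 37
  y 0.198 x 0.572 0.592 37
  y 0.218 x 0.561 0.58 35
  y 0.238 x 0.549 0.567 37
  y 0.258 x 0.539 0.557 37
  y 0.278 x 0.524 0.548 47
  y 0.29 x 0.525 0.541 12
brake_grip 0.87 571 dir deg -77.4 c 0.617 0.2579
  y 0.195 x 0.615 0.649 77
  y 0.215 x 0.61 0.647 78
  y 0.235 x 0.606 0.639 79
  y 0.255 x 0.602 0.635 78
  y 0.275 x 0.598 0.632 82
  y 0.295 x 0.594 0.627 79
  y 0.315 x 0.59 0.622 82
  y 0.328 x 0.592 0.618 16Traceback (most recent call last):
  File "<stdin>", line 8, in <module>
cv2.error: OpenCV(4.12.0) /io/opencv/modules/imgproc/src/linefit.cpp:50: error: (-215:Assertion failed) count > 0 in function 'fitLine2D_wods'
```

Brake stand is on the left (lever blade from about (198,180) to (150,215)). Clutch stand is on the right (lever from about (300,188) to (334,198)). The tin, tape and spanner are clear of the approach. I'm moving in front of the clutch lever with the fingers closed.

drive_tool([
  [0,-52.5,-63,3,1.41],
  [0,-52.5,-63,3,1.41],
  [0,-52.5,-63,3,1.41],
  [0,-52.5,-63,3,1.41],
  [0,-52.5,-63,3,1.41],
  [0,-52.5,-63,3,1.41],
  [0,-52.5,-63,3,1.41],
  [0,-52.5,-63,3,1.41],
  [0,-52.5,-63,3,1.41],
  [0,-52.5,-63,3,1.41],
  [0,-52.5,-63,3,1.41],
  [0,-52.5,-63,3,1.41],
  [0,-52.5,-63,3,1.41],
  [0,-52.5,-63,3,1.41],
  [0,-52.5,-63,3,1.41],
  [0,-52.5,-63,3,1.41],
  [0,-52.5,-63,3,1.41],
  [0,-52.5,-63,3,1.41],
  [0,-52.5,-63,3,1.41],
  [0,-52.5,-63,3,1.41],
], squeeze=30)

```text
t: 3.65
ee_pos: [0.4872, -0.1957, 0.1927]
eef_rot: [2.444, 1.974, 0.0]
contact_force: [-0.3, 0.4, 0.5]
finger_gap: 0.0002
gripper_force: 0.0
```

Run:
```python
from h import *
im=get_image("wrist"); W=cloud(im); save(im,"w1.png")
print(Ro.from_rotvec(get_obs()["eef_rot"]).as_matrix().round(3))
for n in ("clutch_lever","clutch_grip"):
  for r in cut_out(im,n)[:1]:
    p=W[r["pixels"]]; p=p[(p[:,2]>.1)&(p[:,2]<.14)]
    if len(p)<50: print(n,r["p"],len(p)); continue
    vx,vy,x0,y0=cv2.fitLine(p[:,:2].astype(np.float32),cv2.DIST_HUBER,0,.01,.01).ravel()
    print(n,round(r["p"],2),len(p),np.degrees(np.arctan2(vy,vx)).round(1),x0.round(4),y0.round(4),np.percentile(p,1,0).round(3),np.percentile(p,99,0).round(3))
```

```text
[[ 0.21   0.978  0.   ]
 [ 0.978 -0.21   0.   ]
 [ 0.     0.    -1.   ]]
clutch_lever 0.56 2141 71.0 0.5529 -0.187 [ 0.535 -0.233  0.103] [ 0.578 -0.142  0.128]
clutch_grip 0.58 4781 87.7 0.5967 -0.22 [ 0.584 -0.295  0.107] [ 0.615 -0.175  0.127]
```

View pics/w1.png

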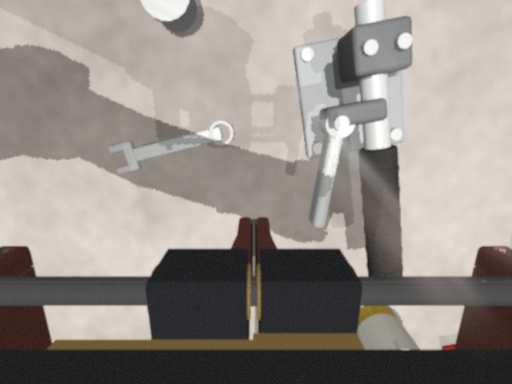

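The wrist view shows the closed fingers at (253,235). The clutch blade runs from its pivot (342,123) to its free end (319,222), with nothing in the way. Next I lower and start pressing.

drive_tool([
  [0,0,0,5,0],
  [0,0,0,9.6,0],
  [0,0,0,9.6,0],
  [0,0,1.5,9.6,0],
  [0,0,2.5,9.6,0],
  [0,0,3,9.6,0],
  [0,0,3.5,9.6,0],
  [0,0,4,9.6,0],
  [0,0,4.3,9.6,0],
  [0,0,4.6,9.6,0],
  [0,0,4.6,9.6,0],
])

```text
t: 5.18
ee_pos: [0.5319, -0.2055, 0.0965]
eef_rot: [-2.444, -1.974, 0.001]
contact_force: [-0.0, -0.8, 0.8]
finger_gap: 0.0006
gripper_force: 0.1
```

drive_tool([
  [0,0,0.3,0,0],
  [0,0,0.6,0,0],
  [0,0,0.9,0,0],
  [0,0,1.2,0,0],
  [0,0,1.2,0,0],
])

```text
t: 5.8
ee_pos: [0.5427, -0.2088, 0.0963]
eef_rot: [-2.444, -1.972, 0.003]
contact_force: [-7.1, -1.2, 2.6]
finger_gap: 0.0007
gripper_force: 3.1
```

```bash
cat >> h.py <<'E'
def lever(im,n,z0=.1):
    W=cloud(im)
    for r in cut_out(im,n)[:2]:
        p=W[r["pixels"]]; p=p[(p[:,2]>z0)&(p[:,2]<.14)]
        if len(p)<20: print(n,r["p"],len(p)); continue
        vx,vy,x0,y0=cv2.fitLine(p[:,:2].astype(np.float32),cv2.DIST_HUBER,0,.01,.01).ravel()
        print(n,round(r["p"],2),len(p),np.degrees(np.arctan2(vy,vx)).round(1),x0.round(4),y0.round(4),np.percentile(p,1,0).round(3),np.percentile(p,99,0).round(3))
E
python3 - <<'E'
from h import *
im=get_image("wrist"); save(im,"w2.png"); lever(im,"clutch_lever"); lever(im,"clutch_grip")
im=get_image("top"); lever(im,"clutch_lever"); o=get_obs(); print(o["contact_force"],o["torque"])
E
```

```text
clutch_lever 0.97 3464 79.3 0.5651 -0.1712 [ 0.554 -0.21   0.109] [ 0.579 -0.142  0.128]
clutch_grip 0.71 7278 -87.5 0.5994 -0.209 [ 0.586 -0.285  0.111] [ 0.616 -0.175  0.127]
clutch_lever 0.56 66 73.3 0.5665 -0.1591 [ 0.559 -0.181  0.103] [ 0.576 -0.146  0.129]
[-6.93793796 -1.83856415  1.77776576] [-0.50847317  1.43930175  0.04731332]
```

View pics/w2.png

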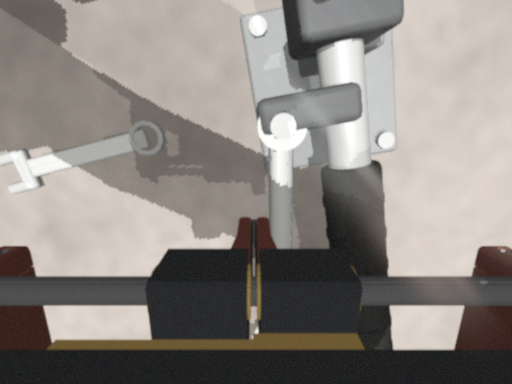

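The finger is on the outer face. The blade is now at 79°, roughly halfway between 71° at rest and about 88° at the stop.

drive_tool([
  [0,0,0.3,0,0],
  [0,0,0.6,0,0],
  [0,0,0.8,0,0],
  [0,0,0.8,0,0],
])

```text
t: 6.55
ee_pos: [0.5498, -0.2104, 0.0963]
eef_rot: [-2.443, -1.971, 0.004]
contact_force: [-9.0, -1.5, 3.6]
finger_gap: 0.0002
gripper_force: 4.4
```

drive_tool([
  [0,0,0.1,0,0],
  [0,0,0.2,0,0],
  [0,0,0.2,0,0],
])

```text
t: 6.92
ee_pos: [0.5515, -0.2107, 0.0963]
eef_rot: [-2.443, -1.971, 0.004]
contact_force: [-9.0, -1.9, 5.4]
finger_gap: 0.0006
gripper_force: 4.7
```

drive_tool([
  [0,0,0.1,0,0],
  [0,0,0.2,0,0],
  [0,0,0.2,0,0],
])

```text
t: 7.3
ee_pos: [0.5517, -0.2107, 0.0961]
eef_rot: [-2.44, -1.969, 0.007]
contact_force: [-15.9, 0.0, 9.9]
finger_gap: 0.0003
gripper_force: 7.8
```

Run:
```python
from h import *
im=get_image("wrist"); lever(im,"clutch_lever"); lever(im,"clutch_grip"); o=get_obs(); print(o["contact_force"],o["ee_pos"])
```

```text
clutch_grip 0.77 6267 -84.6 0.6015 -0.2077 [ 0.586 -0.286  0.111] [ 0.616 -0.175  0.127]
[-14.95633668  -0.27383659   9.33254987] [ 0.55166024 -0.21073417  0.09617254]
```

Force jumped from 9 to 16 N with no further travel, so the lever is at its stop. I'll hold for more than a second, then back straight off.

drive_tool([
  [0,0,0,0,0],
  [0,0,0,0,0],
  [0,0,0,0,0],
  [0,0,0,0,0],
  [0,0,0,0,0],
  [0,0,0,0,0],
  [0,0,0,0,0],
  [0,0,0,0,0],
  [0,0,0,0,0],
  [0,0,0,0,0],
  [0,0,0,0,0],
])

```text
t: 8.82
ee_pos: [0.5516, -0.2107, 0.0962]
eef_rot: [-2.44, -1.969, 0.006]
contact_force: [-14.3, 1.4, 8.9]
finger_gap: 0.0004
gripper_force: 7.7
```

drive_tool([
  [0,0,-0.7,0,0],
  [0,0,-1.4,0,0],
  [0,0,-2.1,0,0],
  [0,0,-2.8,0,0],
  [0,0,-3.5,0,0],
  [0,0,-5,0,0],
  [0,0,-7,0,0],
  [0,0,-7,-4,0],
  [0,0,-7,-8,0],
  [0,0,-7,-8,0],
])

```text
t: 10.07
ee_pos: [0.4883, -0.1965, 0.1793]
eef_rot: [2.441, 1.971, 0.007]
contact_force: [0.4, -0.1, 0.6]
finger_gap: 0.0003
gripper_force: 0.0
```

Run:
```python
from h import *
im=get_image("wrist"); lever(im,"clutch_lever"); im=get_image("top"); lever(im,"clutch_lever"); lever(im,"brake_lever");o=get_obs(); print(o["contact_force"],o["ee_pos"],o["t"])
```

```text
clutch_lever 0.92 2418 69.4 0.5536 -0.1848 [ 0.535 -0.233  0.103] [ 0.578 -0.142  0.128]
clutch_lever 0.63 123 69.8 0.5598 -0.1736 [ 0.547 -0.204  0.104] [ 0.576 -0.144  0.131]
brake_lever 0.41 0
[-0.59392498 -0.07967189 -0.89602188] [ 0.4863833  -0.19546837  0.1755803 ] 10.325
```

The clutch sprung back fully, to 69–71° as before. Now over to the brake.

drive_tool([
  [0,42,-8.6,0,-0.56],
  [0,42,-8.6,0,-0.56],
  [0,42,-8.6,0,-0.56],
  [0,42,-8.6,0,-0.56],
  [0,42,-8.6,0,-0.56],
  [0,42,-8.6,0,-0.56],
  [0,42,-8.6,0,-0.56],
  [0,42,-8.6,0,-0.56],
  [0,42,-8.6,0,-0.56],
  [0,42,-8.6,0,-0.56],
  [0,42,-8.6,0,-0.56],
  [0,42,-8.6,0,-0.56],
  [0,42,-8.6,0,-0.56],
])

```text
t: 11.95
ee_pos: [0.4915, 0.2325, 0.1768]
eef_rot: [1.804, 2.572, 0.0]
contact_force: [0.9, -0.0, -0.4]
finger_gap: 0.0008
gripper_force: 0.0
```

Run:
```python
from h import *
im=get_image("wrist"); save(im,"w3.png"); lever(im,"brake_lever"); lever(im,"brake_grip")
o=get_obs(); print(o["contact_force"],o["ee_pos"]); print(Ro.from_rotvec(o["eef_rot"]).as_matrix().round(3))
```

```text
brake_lever 0.92 1658 -60.6 0.5461 0.2591 [0.524 0.217 0.107] [0.572 0.294 0.121]
brake_grip 0.72 5866 -77.7 0.6127 0.2572 [0.59  0.208 0.106] [0.633 0.33  0.127]
[-0.32256302  0.59702766 -0.0427048 ] [0.49143569 0.23278975 0.17669812]
[[-0.341  0.94   0.   ]
 [ 0.94   0.341  0.   ]
 [ 0.     0.    -1.   ]]
```

View pics/w3.png

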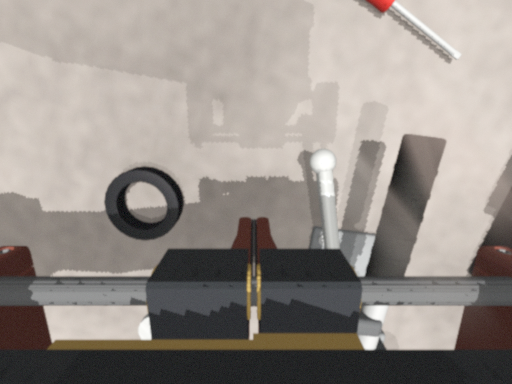

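The wrist view shows the brake ball at (323,161) and the blade coming down to about (333,240). The closed fingers are at (253,235) with clear space in front. I'm lowering and pressing.

drive_tool([
  [0,0,0,4,0],
  [0,0,0,8,0],
  [0,0,0,8,0],
  [0,0,2,8,0],
  [0,0,3.5,8,0],
  [0,0,4,8,0],
  [0,0,4.4,8,0],
  [0,0,4.8,8,0],
  [0,0,5.2,8,0],
  [0,0,5.6,8,0],
  [0,0,6,8,0],
  [0,0,6,8,0],
])

```text
t: 13.6
ee_pos: [0.5475, 0.2536, 0.0963]
eef_rot: [-1.802, -2.572, 0.001]
contact_force: [-5.3, 1.2, 0.0]
finger_gap: 0.0003
gripper_force: 2.0
```

drive_tool([
  [0,0,0.3,0,0],
  [0,0,0.6,0,0],
  [0,0,0.9,0,0],
  [0,0,1.2,0,0],
  [0,0,1.2,0,0],
])

```text
t: 14.22
ee_pos: [0.5579, 0.2578, 0.0963]
eef_rot: [-1.802, -2.571, 0.002]
contact_force: [-7.2, 1.5, 1.5]
finger_gap: 0.0002
gripper_force: 3.3
```

Run:
```python
from h import *
im=get_image("wrist"); lever(im,"brake_lever"); lever(im,"brake_grip"); save(im,"w4.png")
o=get_obs(); print(o["contact_force"],o["ee_pos"])
```

```text
brake_lever 0.91 2196 -70.7 0.5627 0.2886 [0.55  0.264 0.11 ] [0.575 0.307 0.121]
brake_grip 0.9 7545 -70.2 0.6067 0.2954 [0.59  0.233 0.107] [0.634 0.332 0.127]
[-7.49528008  1.68266179  1.22248852] [0.55777099 0.25775571 0.0963199 ]
```

View pics/w4.png

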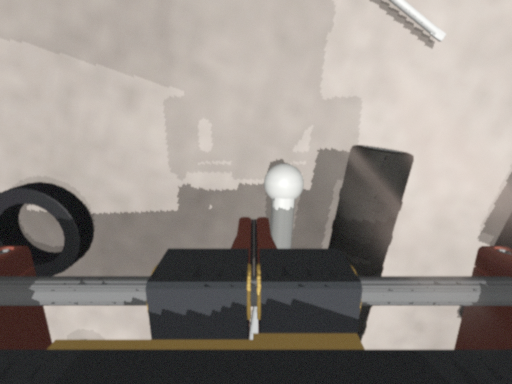

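The blade has turned about 10° of 17°, with the finger on the outer face short of the ball at (284,184). I'll keep creeping.

drive_tool([
  [0,0,0.3,0,0],
  [0,0,0.6,0,0],
  [0,0,0.8,0,0],
  [0,0,0.8,0,0],
])

```text
t: 14.88
ee_pos: [0.5651, 0.2603, 0.0963]
eef_rot: [-1.802, -2.571, 0.003]
contact_force: [-8.8, 0.6, 2.9]
finger_gap: 0.0004
gripper_force: 4.0
```

drive_tool([
  [0,0,0.1,0,0],
  [0,0,0.2,0,0],
  [0,0,0.2,0,0],
])

```text
t: 15.25
ee_pos: [0.5668, 0.2608, 0.0963]
eef_rot: [-1.802, -2.571, 0.003]
contact_force: [-8.6, 0.2, 2.5]
finger_gap: 0.0003
gripper_force: 4.1
```

drive_tool([
  [0,0,0.1,0,0],
  [0,0,0.2,0,0],
  [0,0,0.2,0,0],
])

```text
t: 15.62
ee_pos: [0.568, 0.2612, 0.0962]
eef_rot: [-1.801, -2.57, 0.005]
contact_force: [-10.3, -0.8, 4.8]
finger_gap: 0.0004
gripper_force: 5.4
```

drive_tool([
  [0,0,0.1,0,0],
  [0,0,0.1,0,0],
  [0,0,0.1,0,0],
])

```text
t: 16.0
ee_pos: [0.5682, 0.2613, 0.0962]
eef_rot: [-1.801, -2.569, 0.007]
contact_force: [-13.9, -1.0, 5.7]
finger_gap: 0.0005
gripper_force: 6.9
```

drive_tool([
  [0,0,0.05,0,0],
  [0,0,0.05,0,0],
  [0,0,0.05,0,0],
  [0,0,0.05,0,0],
])

```text
t: 16.5
ee_pos: [0.5682, 0.2613, 0.0961]
eef_rot: [-1.8, -2.568, 0.008]
contact_force: [-15.9, -2.2, 7.5]
finger_gap: 0.0005
gripper_force: 7.6
```

Run:
```python
from h import *
im=get_image("wrist"); lever(im,"brake_lever"); lever(im,"brake_grip"); save(im,"w5.png")
o=get_obs(); print(o["contact_force"],o["ee_pos"])
```

```text
brake_lever 0.8 2205 -77.7 0.5775 0.2869 [0.566 0.268 0.109] [0.586 0.311 0.121]
brake_grip 0.6 6636 -68.1 0.6078 0.2992 [0.59  0.272 0.108] [0.627 0.333 0.127]
[-14.62874378  -1.93887394   8.60994067] [0.56821692 0.26128245 0.09609961]
```

View pics/w5.png

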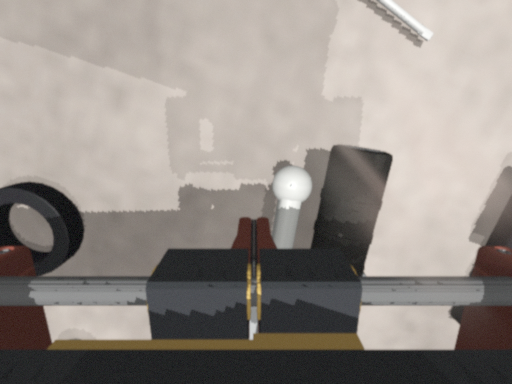

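The blade now sits at -77.7°, parallel to the bar (-77.6°). The ball is at (292,185) with a clear gap to the grip, and the force rose to 15 N without further travel, so it is at its stop. Handing in while holding it there.

```bash
python3 -c "
from workcell import *
print(sign_off())"
```

```text
the job is handed in; nothing more can be done
None
```

I pressed the clutch lever to its stop, held it for over a second and let it spring fully out; the brake lever is now held at its stop at about 15 N, and the job is handed in.

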